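# Hold the etching-plate clamp open at the size mark

## Robot

A 6-joint arm with a two-finger parallel gripper is mounted at the origin on the work surface. World frame = base frame: x ahead of the robot, y to its left, z up, the work surface at z = 0. Lengths are in m, angles in rad, forces in N, time in s.
With the tool pointing down it reaches from about 0.425 to 0.95 m from the base axis. Payload 3.5 kg.
Tool frame: the origin (TCP) lies midway between the tips of the shut fingers; the grasp point (between the pads) lies 19 mm behind it (manip.pinch_z is the x of the grasp point in the tool frame, in m); x points along the fingers, y is the direction in which the jaws open and shut, and the axes are right-handed (so a half turn about x gives the same grasp; the last joint's range is limited). The gripper opens to 85 mm and grips with 20 to 120 N. Pads are 22 mm wide; open, the fingers measure 114 mm over their backs; the gripper's body (76 mm by 85 mm) begins 54 mm behind the grasp point. The pads swing forward as they close: fully open they stand 13 mm farther back than shut.
Start: joints at [-0.15, 0.286, 1.577, -0, 1.279, -0.15], TCP at [0.675, 0, 0.231] pointing down, gripper open.
Joint ranges: [-2.77, 2.77], [-0.9, 2.22], [0.21, 2.48], [-1.53, 4.67], [0.24, 2.81], [-2.84, 2.84]. Speed limits (rad/s): [2.79, 2.79, 3.14, 3.14, 3.14, 3.14].

## Interface

Orientations are given as a unit quaternion [w, x, y, z].
In Python, from station import manip, kinematics, get_image gives the robot as it stands. Calls block until the motion is done:
- manip.move_to(position, orientation): joint-space move of the TCP to a pose.
- manip.line_to(position, rot=None, speed=0.15): straight line of the TCP; rot=None keeps the orientation; speed is the mean speed in m/s.
- manip.set_joints(angles): joint-space move.
- manip.set_gripper(opening, strength=None): finger opening in m; strength is the grip in N (None keeps the last); returns when the fingers have stopped.
- manip.sleep(seconds).
- kinematics.inverse_kinematics(position, orientation): joint angles nearest the present ones, or None.
- manip.get_state(): the state.
- get_image(name): name is "scene" or "side" or "wrist"; returns a dict with "img" (480x640x3 uint8, red, green, blue), "intrinsics" (3x3 intrinsics, pixels), "eye" and "orientation" of the camera in the world. Camera axes: x right, y up, looking along -z (the intrinsics and any distortion apply to the point x, -y, -z); pixel columns grow to the right and rows downward; lengths in m; the calibration is good to about 2 mm. A picture is of the moment at which its call begins. There is no depth.
A pose or a line that the arm cannot do raises manip.IKError and nothing moves.
- manip.job_done(): hands the job in, once; it reports no verdict.
The state is a dict: "t": time; "joint_pos": joint angles; "qd": joint speeds; "tau": joint torques, N m; "tcp_pos": TCP position; "tcp_rot": TCP orientation; "force": force on the tool from outside, world axes, zero at the start; "moment": the same for the moment, N m; "gripper_width": finger opening in m.
Only numpy, scipy, OpenCV 4.12 (cv2) and the standard library are available. Lean on these libraries where they do the work, as an engineer would, in place of code of your own. Each camera call takes 0.05 s, during which the arm holds its last target.

## Task

Open the etching-plate clamp for a colleague: slide its transport lock knob outwards, away from the jaws, fully to its end stop, then pull the sprung jaw out by its upright black handle until the jaw's pointer stands beside the small size rider on the scale, within the rider's width, and keep it there. Finish while still holding the handle steady at the mark; the spring would shut the jaw if you let go. Leave the size rider where it is set, and do not shove the other things on the table about.

Things in the scene. Friction and masses are not known exactly. Their poses are not given: they have to be found in the camera images.
- clamp: Plate clamp screwed to the table, grey base 270 x 260 x 12 mm, standing with its front (-x side) roughly towards the robot, yawed up to 0.35 rad. Origin on the table under the clamp; base spans x -140..130 and y -110..150 mm. Its x axis runs along the jaw's travel from front to the fixed jaw at the back (+x), y to the left, z up. Nothing on it but the handle and lock knob is higher than 56 mm.
- handle (a point): Centre of the pull handle, an upright black rectangular grip on the moving jaw: 18 mm thick along clamp x, 44 mm wide along clamp y, from 50 to 105 mm above the table; this point is 81.5 mm up. At clamp (-12, 0) mm with the jaw shut. At least 40 mm free on all sides of it above 56 mm height.
- jaw (a joint): Travel of the moving jaw with handle and pointer, metres: 0 = shut (where the spring keeps it), growing as it is pulled towards clamp -x, stop at 0.075. The spring pulls back with about 7 N at 0 and 13 N at 0.055. While the lock is not out (joint lock below about 0.035) the bolt blocks the jaw after 2 mm.
- pointer (a point): Tip of the dark steel pointer (5 mm wide along clamp x, 4 mm high) on the right-hand (clamp -y) end of the moving jaw; it moves with the jaw. At clamp (50, -76, 39.5) mm with the jaw shut.
- mark (a point): Size mark: middle of the inner edge of the size rider, a dark steel saddle 12 mm long along clamp x and 22 mm across, top 46.5 mm above the table, on the white scale bar at the clamp's right (clamp -y). It stands 25 to 58 mm in front (clamp -x) of where the pointer is with the jaw shut. The pointer tip passes 4 mm beside it; the pointer is at the mark when both have the same clamp x. Axes as the clamp's. A stiff friction slide (8 N): do not move it.
- lock_grip (a point): Centre of the transport lock's knob, an upright black block 18 mm along clamp x, 22 mm along clamp y, from 52 to 92 mm above the table (this point 74.5 mm up), at the left (clamp +y) of the jaws. 40 mm free on all sides of it above 56 mm height.
- lock (a joint): Travel of the lock knob and its flat steel bolt, metres: 0 = bolt fully in front of the jaw, growing towards clamp +y (outwards), end stop at 0.040 = free. Starts at 0 to 0.012. Friction about 3 N; stays where it is left.
- jar: Amber jar, 66 mm across, 85 mm tall, right of the clamp. Bystander; origin under its centre.
- spray_bottle: Small white spray bottle, 60 mm across, 155 mm tall, left of the clamp towards the back. Bystander; origin under its centre.
- tub: Green lidded tub 100 x 160 x 98 mm, behind the clamp. Bystander; origin under its centre.
- ink_roller: Ink roller with wooden handle lying left of the clamp, 168 mm long along its x, 90 mm wide, 36 mm high. Bystander; origin under its middle.
- scrub_brush: Brush lying left of the clamp. Bystander; origin on the table under it.
- copper_plate: Copper plate 100 x 75 x 4 mm lying right of the clamp. Bystander; origin under its centre.
- tin: Tin with paper label, 60 mm across, 75 mm tall, behind the clamp on its right. Bystander; origin under its centre.

How it is judged:
By the outcome, as a careful person would: the job done as asked, in the order asked, and still so for the second after the job is handed in, while the arm keeps its last pose, push and grip.
It also fails if it takes over 42 s, if anything falls off the work surface, if the arm or the gripper's body presses on something with over 40 N, if the wrist force passes 120 N, or if a joint passes its speed limit or range.

## Working session

There is one attempt and no reset: what is moved stays moved. The work goes in short steps, each a Python script; the robot and the scene stay as the last script left them, time stands still between calls to the robot, and variables do not carry over. Pictures are saved under pics/ and viewed, and the job is handed in when it is done.

```bash
ls; mkdir -p pics; cat > h.py <<'E'
import numpy as np, cv2
from scipy.spatial.transform import Rotation as R
from station import manip, kinematics, get_image
def grab(n,f):
    d=get_image(n); cv2.imwrite('pics/'+f+'.png',cv2.cvtColor(d['img'],cv2.COLOR_RGB2BGR)); np.save('pics/'+f+'.npy',d,allow_pickle=True); return d
def load(f): return np.load('pics/'+f+'.npy',allow_pickle=True).item()
def Rm(q): return R.from_quat([q[1],q[2],q[3],q[0]]).as_matrix()
def ray(d,uv):
    K=np.array(d['intrinsics']); dist=np.array(d.get('distortion',np.zeros(5)),float)
    p=cv2.undistortPoints(np.array([[uv]],float),K,dist)[0,0]
    v=Rm(d['orientation'])@np.array([p[0],-p[1],-1]); return np.array(d['eye']),v/np.linalg.norm(v)
def onz(d,uv,z):
    e,v=ray(d,uv); return e+v*(z-e[2])/v[2]
def proj(d,P):
    K=np.array(d['intrinsics']); dist=np.array(d.get('distortion',np.zeros(5)),float)
    c=(np.atleast_2d(P)-np.array(d['eye']))@Rm(d['orientation'])
    return cv2.projectPoints(c*[1,-1,-1],np.zeros(3),np.zeros(3),K,dist)[0][:,0]
def tri(a,b):
    # list of (e,v)
    A=np.zeros((3,3));B=np.zeros(3)
    for e,v in (a,b):
        M=np.eye(3)-np.outer(v,v);A+=M;B+=M@e
    return np.linalg.solve(A,B)
def down(a): # tool x down, tool y along (cos a, sin a)
    x=np.array([0,0,-1.]);y=np.array([np.cos(a),np.sin(a),0]);q=R.from_matrix(np.c_[x,y,np.cross(x,y)]).as_quat();return [q[3],q[0],q[1],q[2]]
E
python3 - <<'E'
from h import *
for n in('scene','side','wrist'):
    d=grab(n,n+'0'); print(n,[k for k in d],d['eye'],d['orientation'],d['intrinsics'],{k:d[k] for k in d if 'dist' in k})
print(manip.get_state(), manip.pinch_z)
E
```

```text
pics
scene ['img', 'intrinsics', 'eye', 'orientation'] [ 1.09941912 -0.15647168  0.8509261 ] [0.79856411 0.2538537  0.16582216 0.51995834] [[474.44015201   0.         312.9166283 ]
 [  0.         474.44015201 241.52311761]
 [  0.           0.           1.        ]] {}
side ['img', 'intrinsics', 'eye', 'orientation'] [ 0.29832675 -0.84087331  0.83829426] [ 0.89190023  0.42270863 -0.07527129 -0.14200571] [[597.43689799   0.         313.24370949]
 [  0.         597.43689799 237.69532275]
 [  0.           0.           1.        ]] {}
wrist ['img', 'intrinsics', 'eye', 'orientation'] [0.67458094 0.07891663 0.37337589] [ 9.87835926e-01 -1.55496555e-01  8.57905739e-04  5.17382023e-04] [[398.79373101   0.         327.72726158]
 [  0.         398.79373101 238.56375094]
 [  0.           0.           1.        ]] {}
{'t': 0.15, 'joint_pos': array([-1.49985094e-01,  2.87001586e-01,  1.57785597e+00,  1.81538817e-05,
        1.27860108e+00, -1.50018401e-01]), 'qd': array([ 1.36038915e-03, -1.66953672e-03, -4.45790350e-03, -1.13888842e-03,
       -2.64964047e-04,  1.30372059e-05]), 'tau': array([ 7.91554030e-04, -4.06602967e+01, -2.93140125e+01, -8.94972595e-05,
        3.96185191e-03, -2.97825103e-06]), 'tcp_pos': array([6.74483221e-01, 1.22132941e-04, 2.30230392e-01]), 'tcp_rot': array([ 0.49947218,  0.49960617,  0.50054141, -0.50037937]), 'force': array([-0.24433879, -0.16860481, -0.25691809]), 'moment': array([-0.0051363 ,  0.02961289, -0.02715412]), 'gripper_width': 0.0853231968539459} -0.0187
```

View pics/scene0.png

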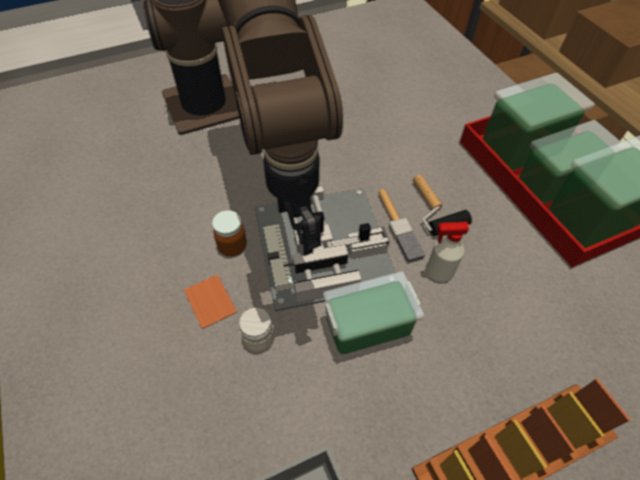

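View pics/side0.png

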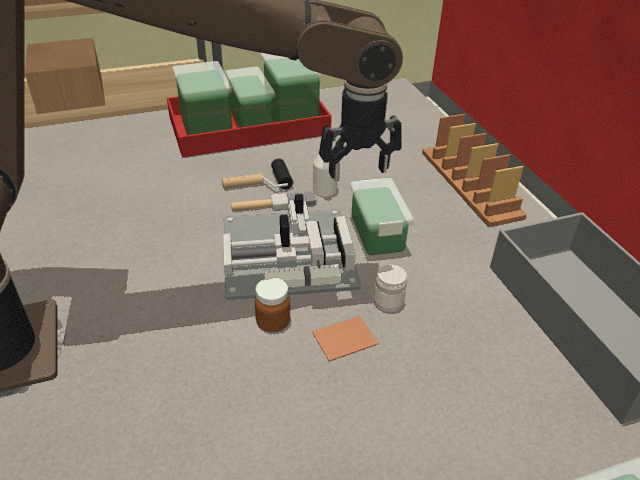

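View pics/wrist0.png

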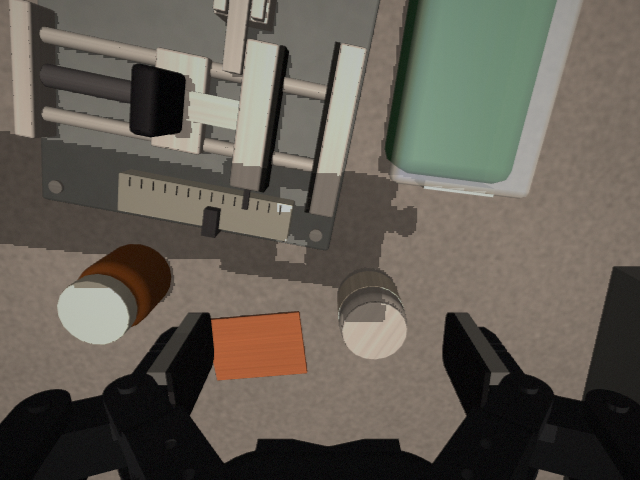

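The wrist view shows the handle top at about (158,100), the rider at (211,222) and the pointer at (247,200). The lock knob is cut off at the top (~(240,5)), but the side view has it at (299,207). I'll get first estimates.

```bash
python3 - <<'E'
from h import *
w=load('wrist0');s=load('side0')
print('handle',onz(w,(158,102),.105)); 
for uv in((55,187),(316,236)): print('screw',onz(w,uv,.012))
print('rider',onz(w,(211,210),.0465),'ptr',onz(w,(247,205),.0395))
a=onz(w,(55,187),.012);b=onz(w,(316,236),.012);print(np.arctan2(*(b-a)[[1,0]]))
print('knob side',onz(s,(299,198),.092),'handle side',onz(s,(285,219),.105))
for f,r in(('side0',(200,170,400,310)),('wrist0',(0,0,400,270))):
    im=cv2.imread(f'pics/{f}.png')[r[1]:r[3],r[0]:r[2]];k=800/im.shape[1];cv2.imwrite(f'pics/{f}_c.png',cv2.resize(im,None,fx=k,fy=k,interpolation=cv2.INTER_CUBIC))
E
```

```text
handle [0.56592041 0.08357979 0.105     ]
screw [0.42434987 0.01150952 0.012     ]
screw [ 0.662852   -0.03519866  0.012     ]
rider [ 0.57571322 -0.00145711  0.0465    ] ptr [0.60485125 0.00125961 0.0395    ]
-0.19339208221357507
knob side [0.61262525 0.16284195 0.092     ] handle side [0.55827048 0.08400098 0.105     ]
```

View pics/side0_c.png

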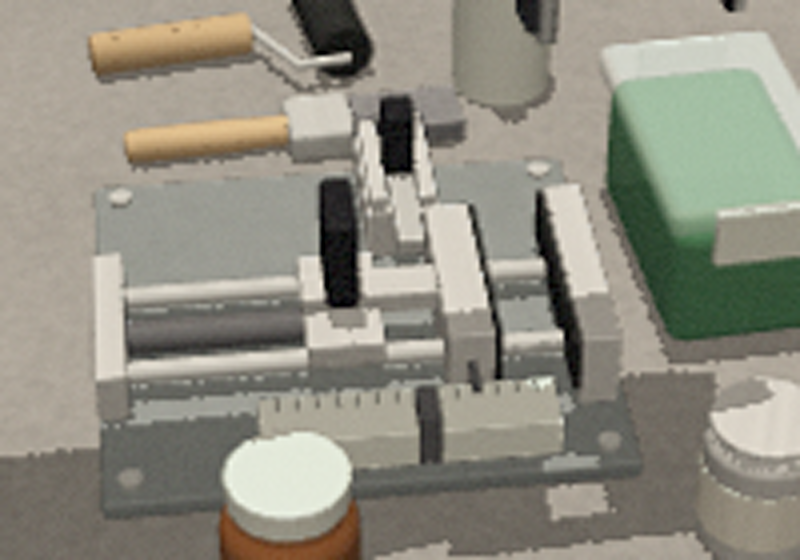

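View pics/wrist0_c.png

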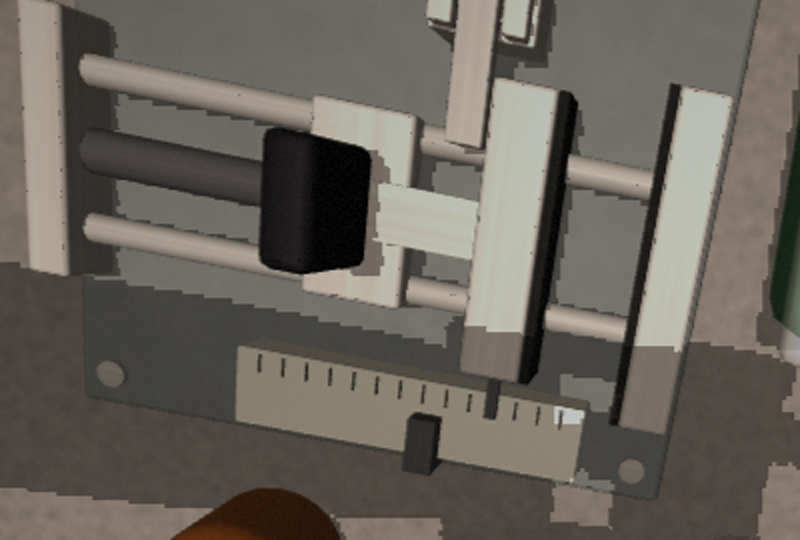

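Yaw is about -0.19. Next I'll move above the clamp, aligned with it, for a full wrist view.

```bash
python3 - <<'E'
from h import *
manip.set_gripper(0.045,60)
manip.move_to([0.585,0.11,0.25],down(-0.193))
d=grab('wrist','wrist1'); d=grab('scene','scene1')
s=manip.get_state();print(s['t'],s['tcp_pos'],s['joint_pos'],s['gripper_width'])
E
```

```text
1.35 [0.58570995 0.10911673 0.2498905 ] [ 1.41724270e-02  9.93013954e-02  1.75869488e+00 -3.96877181e-04
  1.28334075e+00  2.07976109e-01] 0.044851948118404324
```

View pics/wrist1.png

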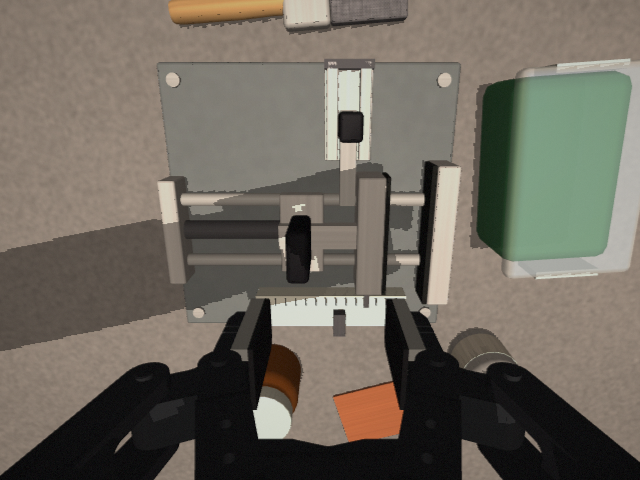

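All four screws are visible: (173,80), (444,80), (199,313) and (426,312). The lock knob top is near (350,120), the handle top near (298,245), the rider near (339,320) and the pointer near (366,301). Zooming in for precision.

```bash
python3 - <<'E'
from h import *
im=cv2.imread('pics/wrist1.png')
a=cv2.resize(im[190:340,260:410],(600,600),interpolation=cv2.INTER_CUBIC)
b=cv2.resize(im[55:145,310:390],None,fx=4,fy=4,interpolation=cv2.INTER_CUBIC)
c=np.zeros((600,800,3),np.uint8);c[:,:600]=np.clip(a*1.5,0,255);c[:360,600:800]=np.clip(b[:,60:260]*1.5,0,255);cv2.imwrite('pics/z1.png',c)
# screws by local brightness centroid
g=cv2.cvtColor(im,cv2.COLOR_BGR2GRAY).astype(float)
d=load('wrist1');P=[]
for u,v in((173,80),(444,80),(199,313),(426,312)):
    q=g[v-12:v+13,u-12:u+13];m=q>(np.median(q)+35)
    n,l,st,ce=cv2.connectedComponentsWithStats(m.astype(np.uint8));i=min(range(1,n),key=lambda i:np.hypot(*(ce[i]-12))-.05*st[i,4])
    uv=ce[i]+[u-12,v-12];p=onz(d,uv,.014);P.append(p);print(uv,st[i],p)
P=np.array(P)
print('yaws',[np.arctan2(*(P[j]-P[i])[[1,0]]) for i,j in((0,1),(2,3))],[np.arctan2(-(P[i]-P[j])[0],(P[i]-P[j])[1]) for i,j in((0,2),(1,3))],np.linalg.norm(P[1]-P[0]),np.linalg.norm(P[2]-P[0]),P.mean(0))
E
```

```text
[171.97945205  79.33561644] [  5   5  13  14 146] [0.46990385 0.23865553 0.014     ]
[444.20805369  79.52348993] [  6   5  13  14 149] [0.70672952 0.1927358  0.014     ]
[197.86904762 312.66666667] [ 6  7 11 10 84] [0.42581711 0.01181055 0.014     ]
[425.43548387 311.80645161] [ 6  8 11  9 62] [ 0.66373329 -0.033362    0.014     ]
yaws [np.float64(-0.1915202063908449), np.float64(-0.18763404437106532)] [np.float64(-0.1919545639772284), np.float64(-0.18792268686944805)] 0.2412364389004849 0.23108934854815863 [0.56654594 0.10245997 0.014     ]
```

View pics/z1.png

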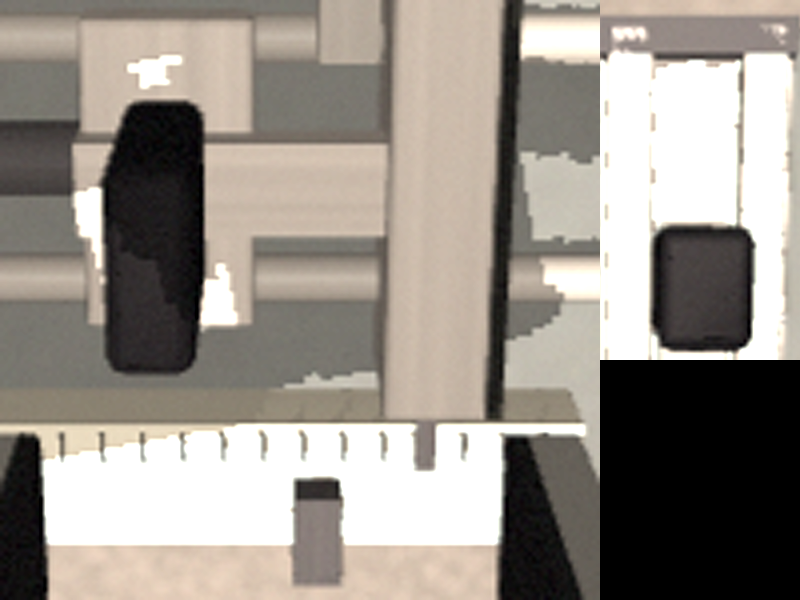

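```bash
cat >> h.py <<'E'
YAW=-0.190; O=np.array([.5677,.0819])
XH=np.array([np.cos(YAW),np.sin(YAW)]);YH=np.array([-XH[1],XH[0]])
def cl(p): q=np.asarray(p)[:2]-O; return np.array([q@XH,q@YH])*1000
def wd(x,y): return O+XH*x/1000+YH*y/1000
E
python3 - <<'E'
from h import *
d=load('wrist1')
z=lambda x,y:((x+.5)/4-.5+260,(y+.5)/4-.5+190)
print('handle top lo-x/hi-x edges',[cl(onz(d,z(x,y),.105)).round(1) for x,y in((106,280),(199,280),(150,372))])
print('rider inner top',[cl(onz(d,z(x,500),.0465)).round(1) for x in(294,341,317.5)])
print('ptr',[cl(onz(d,z(x,470),.0415)).round(1) for x in(415,435,425)])
k=lambda x,y:((x+60+.5)/4-.5+310-600/4,(y+.5)/4-.5+55)
print('knob top',[cl(onz(d,k(x,y),.092)).round(1) for x,y in((653,300),(752,300),(702,228),(702,350))])
E
```

```text
handle top lo-x/hi-x edges [array([-20.2,  -0.6]), array([-2.2, -0.6]), array([-12.1, -20. ])]
rider inner top [array([ 17.3, -80.4]), array([ 28.8, -80.4]), array([ 23. , -80.4])]
ptr [array([ 47.1, -75. ]), array([ 52., -75.]), array([ 49.6, -75. ])]
knob top [array([19.6, 95.9]), array([37.6, 95.9]), array([ 28.3, 108.4]), array([28.7, 87. ])]
```

```bash
python3 - <<'E'
from h import *
print('bottle', onz(load('scene0'),(440,272),0), onz(load('scene0'),(453,228),.155), onz(load('side0'),(325,190),0))
q=down(YAW)
manip.move_to([*wd(28.5,97.7),.13],q)
manip.line_to([*wd(28.5,97.7),.062],speed=.08)
s=manip.get_state();print(s['t'],s['tcp_pos'],s['force'],s['gripper_width'])
manip.set_gripper(0.0,40)
s=manip.get_state();print(s['t'],cl(s['tcp_pos']),s['force'],s['gripper_width'])
grab('side','side2');grab('wrist','wrist2')
E
python3 - <<'E'
import cv2
a=cv2.imread('pics/side2.png')[60:360,150:450];b=cv2.imread('pics/wrist2.png')
import numpy as np
cv2.imwrite('pics/z2.png',np.hstack([cv2.resize(a,(400,400)),cv2.resize(b,(400,400))]))
E
```

```text
bottle [0.72793586 0.2989292  0.        ] [0.72468269 0.28938142 0.155     ] [0.72272706 0.29993332 0.        ]
2.9583 [0.61464291 0.1725749  0.06256314] [ 0.00556219  0.12478943 -0.58805621] 0.04505111052095332
3.3083 [29.15978827 97.90705919] [0.22982198 0.58139539 2.30331639] 0.017257955140861547
```

View pics/z2.png

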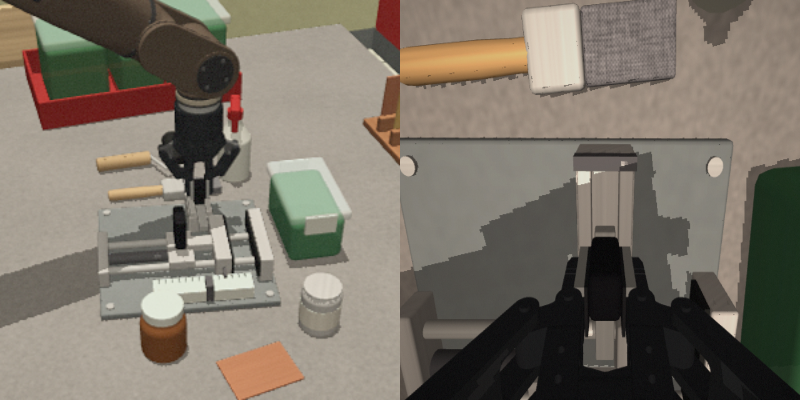

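The knob is held between the pads, with the fingers 17 mm apart. The spray bottle is about 130 mm from the end of the pull, so it's clear. Pulling out in steps and watching force.

```bash
python3 - <<'E'
from h import *
s=manip.get_state();p0=s['tcp_pos'].copy();z=p0[2]
for d in list(range(8,29,10))+list(range(30,52,2)):
    t=p0[:2]+YH*d/1000
    manip.line_to([*t,z],speed=.05)
    s=manip.get_state();f=s['force'];fy=f[:2]@YH
    print(d,(cl(s['tcp_pos'])-cl(p0)).round(1),round(fy,1),round(f[:2]@XH,1),round(f[2],1),round(s['t'],2))
    if fy<-14:break
grab('wrist','wrist3')
E
```

```text
8 [-0.   8.3] -0.9 0.9 1.8 3.73
18 [ 0.1 18.9] 1.2 0.6 1.3 4.08
28 [ 0.1 28.9] 0.4 0.9 1.1 4.42
30 [ 0.  30.1] -1.9 1.0 1.2 4.67
32 [ 0.  30.4] -6.9 0.8 2.5 4.92
34 [ 0.  30.4] -13.1 -0.8 3.7 5.17
36 [ 0.  30.5] -19.1 -1.4 5.4 5.42
```

View pics/wrist3.png

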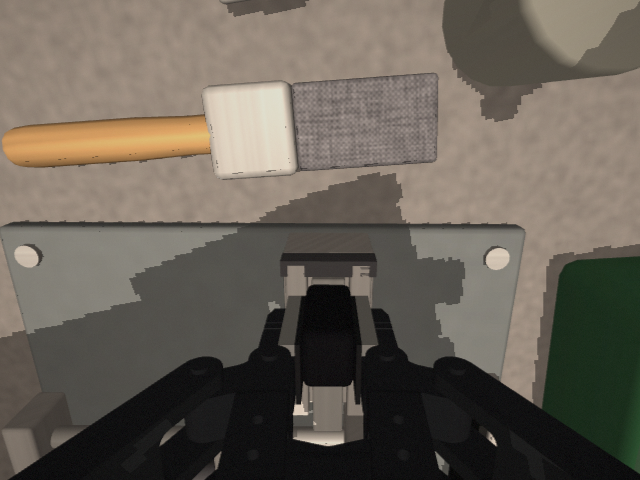

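A firm end stop at 30.4 mm of travel (19 N with no further motion). I'll relax, release, then grip the handle.

```bash
python3 - <<'E'
from h import *
s=manip.get_state();p=s['tcp_pos'];z=p[2]
manip.line_to([*(p[:2]+YH*.0012),.062],speed=.05)
manip.set_gripper(.045)
grab('wrist','w4a')
s=manip.get_state();p=s['tcp_pos']
manip.line_to([p[0],p[1],.135],speed=.12)
grab('wrist','w4b')
h=wd(-11.6,0)
manip.line_to([*h,.135],speed=.15)
manip.line_to([*h,.063],speed=.08)
s=manip.get_state();print(s['t'],cl(s['tcp_pos']),s['tcp_pos'],s['force'])
manip.set_gripper(0.0,80)
s=manip.get_state();print(s['t'],cl(s['tcp_pos']),s['force'],s['gripper_width'])
grab('side','s4');grab('wrist','w4c')
b=[cv2.imread(f'pics/{f}.png') for f in('w4b','w4c')]
cv2.imwrite('pics/z4.png',np.hstack([cv2.resize(x,(400,300)) for x in b]))
a=cv2.imread('pics/s4.png')[170:310,200:400];cv2.imwrite('pics/z4s.png',cv2.resize(a,None,fx=4,fy=4,interpolation=cv2.INTER_CUBIC))
E
```

```text
9.075 [-11.01461161   0.09347965] [0.55690126 0.084072   0.06364243] [-0.13863999  0.15688178 -0.45492193]
9.4333 [-12.10486964   0.08084008] [-4.26071775 -0.45001863  5.36853348] 0.017442153659824468
```

View pics/z4.png

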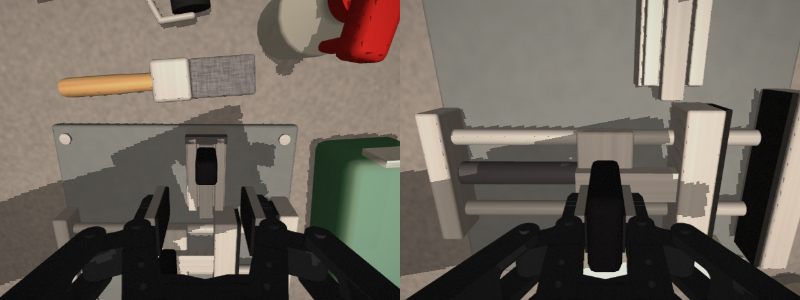

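View pics/z4s.png

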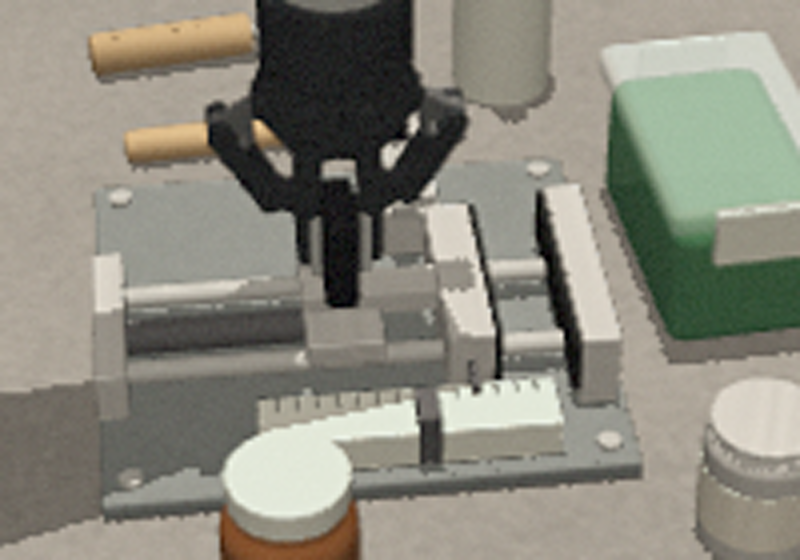

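The knob moved out and stayed, and the handle is held. Pulling about 26.6 mm, correcting for arm give using the measured TCP.

```bash
python3 - <<'E'
from h import *
d=load('w4b');im=d['img'];m=(im.max(2)<40).astype(np.uint8)
p=proj(d,[*wd(28.5,128),.092])[0];print('expected knob px',p)
n,l,st,ce=cv2.connectedComponentsWithStats(m);i=l[int(p[1]),int(p[0])];print('mask',st[i])
x,y,w,h,_=st[i];print('knob outer top edge',cl(onz(d,(x+w/2,y),.092)))
s=manip.get_state();p0=s['tcp_pos'].copy();z=.063
for dd in(5,15,23):
    manip.line_to([*(p0[:2]-XH*dd/1000),z],speed=.04)
    s=manip.get_state();print(dd,(cl(s['tcp_pos'])-cl(p0)).round(2),s['force'].round(1),s['gripper_width'],s['t'])
cmd=23.
for k in range(4):
    e=26.6+(cl(s['tcp_pos'])-cl(p0))[0]
    if abs(e)<.3:break
    cmd+=e; manip.line_to([*(p0[:2]-XH*cmd/1000),z],speed=.04);manip.sleep(.2)
    s=manip.get_state();print(cmd,(cl(s['tcp_pos'])-cl(p0)).round(2),s['force'].round(1),s['gripper_width'],s['t'])
open('cmd.txt','w').write(repr((list(p0),cmd)))
grab('side','s5');grab('wrist','w5');grab('scene','sc5')
a=cv2.imread('pics/s5.png')[170:310,200:400];cv2.imwrite('pics/z5s.png',cv2.resize(a,None,fx=4,fy=4,interpolation=cv2.INTER_CUBIC))
E
```

```text
expected knob px [328.28827005 277.32364791]
mask [ 313  236   35   60 1958]
knob outer top edge [ 29.55378799 149.88786928]
5 [-3.03  0.02] [ 5.9 -1.4 -1.8] 0.016959235018646733 9.8167
15 [-12.69   0.04] [ 7.3  0.3 -2.9] 0.017054824358120647 10.2167
23 [-20.47   0.07] [ 7.9 -0.9 -3.1] 0.017129470034152144 10.5667
29.134751823990747 [-26.32   0.09] [ 8.5 -1.7 -3.9] 0.017259016996665367 11.0667
```

View pics/z5s.png

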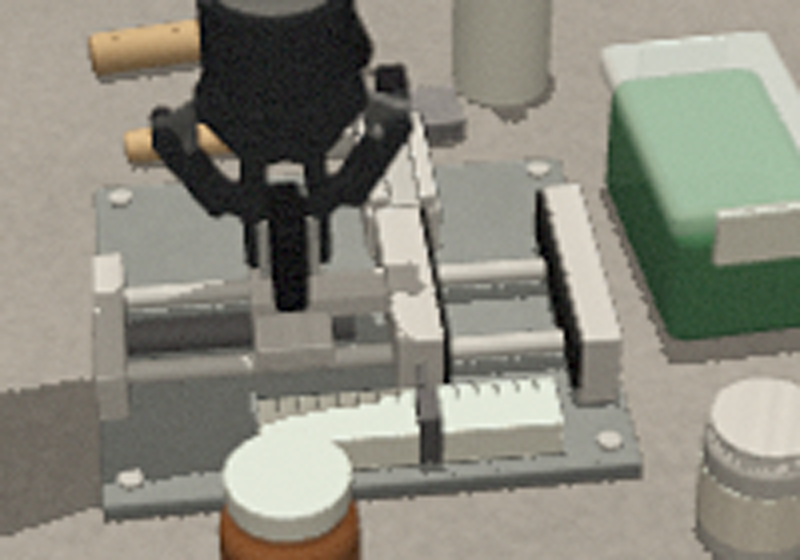

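View pics/w5.png

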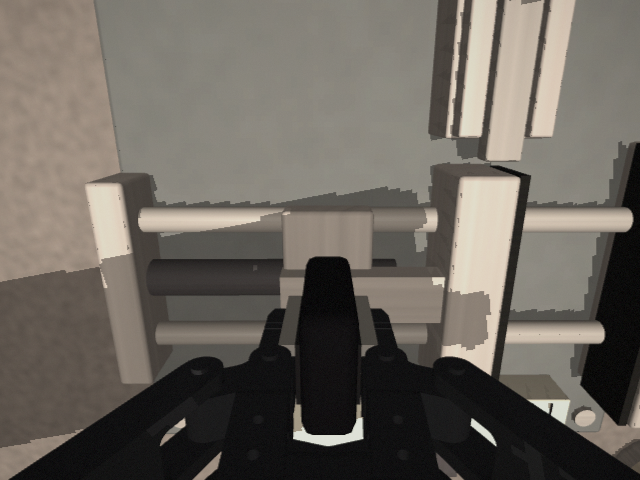

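The jaw is open with the lock out, and the pointer is next to the rider in the side view. I'll measure it there by ray casting.

```bash
python3 - <<'E'
from h import *
o=[]
for f in('side0','s5'):
    a=cv2.imread(f'pics/{f}.png')[255:290,290:330];o.append(cv2.resize(a,None,fx=10,fy=10,interpolation=cv2.INTER_CUBIC))
cv2.imwrite('pics/z6.png',np.hstack(o))
E
```

```text
(no output)
```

View pics/z6.png

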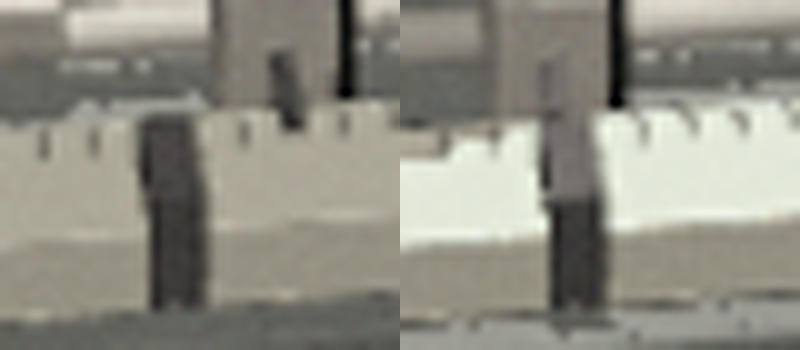

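```bash
python3 - <<'E'
from h import *
d=load('s5'); z=lambda x,y:((x+.5)/10-.5+290,(y+.5)/10-.5+255)
# pointer root at jaw face approx top z .0415
for n,x,y in(('ptr root before',281,55),('ptr root now',147,60)): print(n,cl(onz(d,z(x,y),.0415)).round(1))
print('ptr tip before',cl(onz(d,z(293,125),.0375)).round(1))
print('rider inner top L/R',[cl(onz(d,z(x,117),.0465)).round(1) for x in(142,198)])
s=manip.get_state();print(s['t'],cl(s['tcp_pos']),s['force'].round(1),s['tau'].round(1))
print('sc5 expected px',proj(load('sc5'),[[*wd(23,-76),.0415],[*wd(23,-80.4),.0465]]))
a=cv2.imread('pics/sc5.png');u,v=proj(load('sc5'),[[*wd(23,-76),.0415]])[0].astype(int)
cv2.imwrite('pics/z7.png',cv2.resize(a[v-30:v+30,u-40:u+40],None,fx=10,fy=10,interpolation=cv2.INTER_CUBIC))
E
```

```text
ptr root before [ 49.7 -60.3]
ptr root now [ 22.6 -58.6]
ptr tip before [ 49.9 -77.1]
rider inner top L/R [array([ 18.9, -81.1]), array([ 29.9, -82.4])]
11.2167 [-38.40808498   0.17833241] [ 8.8 -1.3 -3.1] [  1.4 -32.9 -21.3   0.    1.   -0.1]
sc5 expected px [[281.19339157 253.41751204]
 [278.94182887 252.4561371 ]]
```

View pics/z7.png

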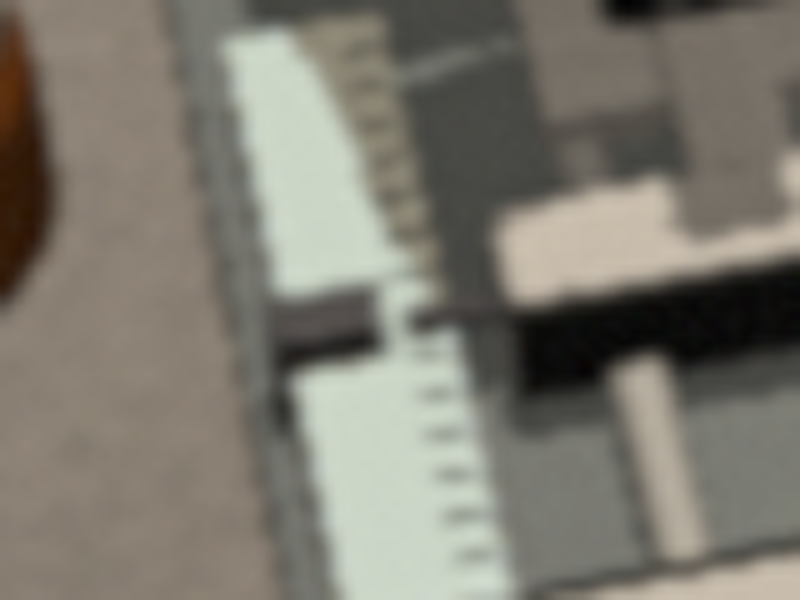

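Side and scene views agree: the pointer is beside the rider to within about 2 mm (tolerance ±6 mm). The hold is steady, so I'm handing in.

```bash
python3 - <<'E'
from h import *
manip.sleep(.5);s=manip.get_state();print(s['t'],cl(s['tcp_pos']),s['qd'].round(4),s['gripper_width'])
manip.job_done()
E
```

```text
11.7167 [-38.41081113   0.18525631] [-0.0012  0.0008  0.0013 -0.0026 -0.0002 -0.0001] 0.0168014960452828
the job is handed in; nothing more can be done
```

The clamp is open and the job is handed in at 11.7 s, with the gripper still holding the handle at the mark.

- **Lock:** I slid the knob out 30.4 mm until it hit a firm stop; it stopped moving while the force rose to 19 N. It stayed out after I let go, which the wrist view showed.
- **Jaw:** I then gripped the handle with 80 N and pulled the jaw out 26.3 mm. The hand stayed put over the last 0.5 s.
- **Pointer at the mark:** The views differ slightly. Going by the first wrist view and the distance pulled, the pointer is about 0.3 mm short of the rider's centre. The side view puts it about 1.8 mm past the centre, and the scene view looked level to about 1 mm. All are well within the rider's ±6 mm.
- **Rest of the scene:** The rider had not moved between the first and last side views. I felt no unexpected contact forces and saw nothing shifted in the pictures, but I did not re-measure each item on the table.

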